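# Press a filter cartridge shut with the quick clamp

## Robot

A 6-joint arm with a two-finger parallel gripper is mounted at the origin on a cart in front of the work surface, level with it; the furniture and walls round the work are solid. World frame = base frame: x ahead of the robot, y to its left, z up, the work surface at z = 0. Lengths are in m, angles in rad, forces in N, time in s.
With the tool pointing down it reaches from about 0.225 to 0.875 m from the base axis. Payload 3.4 kg.
Tool frame: the origin (TCP) lies on the centre line of the jaws, within the pads' length; the fingertips stand 22 mm ahead of it and the grasp point (between the pads) lies 3 mm ahead of it; z points along the fingers, y is the line along which they close (so a half turn about z gives the same grasp; the last joint's range is limited). The gripper opens to 85 mm and grips with 20 to 120 N. Pads are 22 mm wide; open, the fingers measure 114 mm over their backs; the gripper's body (76 mm by 85 mm) begins 54 mm behind the grasp point. The pads swing forward as they close: fully open they stand 13 mm farther back than shut.
Start: joints at [-1.239, 0.276, 1.505, -0, 1.361, -0.121], TCP at [0.252, -0.517, 0.253] pointing down, gripper open.
Joint ranges: [-2.89, 2.89], [-0.75, 2.08], [0.22, 2.7], [-1.18, 4.32], [0.11, 2.71], [-2.7, 2.7]. Speed limits (rad/s): [2.57, 2.57, 3.14, 3.14, 3.14, 3.14].

## Interface

Orientations are given as a unit quaternion [w, x, y, z].
In Python, from rig import manip, optics, probe_bus, sign_off gives the robot as it stands (manip), with the cameras (optics), the readings (probe_bus) and the job as plain functions.
- The arm moves only by the shell command python3 steer.py 'ROWS' [OPENING] [FORCE]. ROWS is a JSON list of rows, 1 to 5 of them, each written [[dx, dy, dz], turn]: dx, dy, dz in units of 50 mm, then a turn about the tool's z in rad; each row shifts and turns the commanded pose from where the row before left it, along the tool's axes as they then stand; what a row does not reach is not made up. A row lasts 1/12 s, in which the tool goes at most 0.0417 m and 0.125 rad, less where a joint would pass 70% of its speed; a pose out of reach is approached as far as the arm can. OPENING is the finger opening in m, set as the command begins (- or left out keeps the last). The fingers move at their own pace and stop on an object; FORCE is the grip in N (left out, the last holds). Time passes only in rows, so rows that do not move let the fingers close. It prints the time, the measured TCP pose, the force, the opening and the grip force at its end. Input that does not fit is refused with a message, and nothing moves.
- probe_bus.get_state(): the state, without advancing time (a new reading comes with each control period).
- optics.get_image(name): name is "scene" or "top"; returns a dict with "img" (384x512x3 uint8, red, green, blue), "camera_matrix" (3x3 intrinsics, pixels), "k1" (the pictures are not rectified: a ray, as slopes to the right and down, at radius r is drawn at 1 + k1 r^2 times it, then the intrinsics apply), "T" (4x4, takes a point from camera to world coordinates). Camera axes: x right, y down, z forward; pixel columns grow to the right and rows downward; lengths in m; the calibration is good to about 2 mm. A picture is of the moment at which its call begins. There is no depth.
- sign_off(): hands the job in; it is judged then, once.
The state is a dict: "clock": time; "qpos": joint angles; "qd": joint speeds; "effort": joint torques, N m; "position": TCP position; "ee_rot": TCP orientation; "contact_force": force on the tool from outside, world axes, zero at the start; "moment": the same for the moment, N m; "width": finger opening in m; "gripper_force": force on a finger pad.
Only numpy, scipy, OpenCV 4.12 (cv2) and the standard library are available. Lean on these libraries where they do the work, as an engineer would, in place of code of your own. Each camera call takes 0.05 s, during which the arm holds its last target. There are 200 camera calls.

## Task

The filter cartridge lying in the bench quick clamp still has its end cap standing out: squeeze the clamp's sprung trigger, stroke after stroke, until the jaw has pressed the cap fully home, flush against the housing. Then press the release tab so that the jaw springs all the way back and the cartridge lies free in the clamp. Work the clamp only by its handle, trigger and tab: do not touch the cartridge or the jaw, and leave the other things on the bench alone.

Things in the scene. Friction and masses are not known exactly. Their poses are not given: they have to be found in the camera images.
- clamp: bench quick clamp fixed to the worktop: dark steel base 310 x 90 x 10 mm, grey cheek plates (x -28 to 54, up to z 114 mm), black upright handle and trigger, steel bar with jaw, low bed, steel end stop (face at x 208 mm, top z 86 mm). Origin: on the worktop, straight under the handle; x level, the way the jaw presses, z up. All x, z given for clamp parts are in this frame.
- handle (a point): on the axis of the fixed black handle (x 0, z 150 mm); it is 18 mm thick along x, 32 mm wide, up to z 180 mm. Handle and trigger measure about 60 mm over their outer faces at rest, 40 mm fully squeezed: fingers closing along x from above at z about 150 mm squeeze them together. Only the trigger moves
- trigger_pad (a point): middle of the black trigger bar in front of the handle, at rest at x 44, z 153 mm; the bar is 12 mm thick along x, 24 mm wide, up to z 170 mm, leans forward at rest and swings towards the handle about a pivot at x 34, z 106 mm
- trigger_body (a joint): trigger angle: 0 at rest, 0.42 rad fully squeezed; sprung back (4 to 8 N at the pad; with the cap 10 N more, once it is home about 20 N more, and it may then stop short). A full stroke walks the jaw one tooth, 8 mm: it runs up to 10 mm and falls back to the tooth when let go. Strokes under 0.39 may not catch; let it back below 0.03 before the next
- jaw: the jaw on the end of the sliding bar: upright steel plate 42 mm square with a rubber pad; origin at the centre of its pressing face, at x = 80 mm fully back (z 54 mm), growing up to 125 mm towards the end stop; about 108 mm when the cap is home. A ratchet holds it; a light spring (2 to 4 N) takes it back when the release tab is pressed
- tab_top (a point): top middle of the steel release tab, a ribbed thumb plate 34 x 36 mm behind the handle, at rest at x -94, z 109 mm. Push it down: it tips about a pivot at x -10, z 90 mm
- tab_body (a joint): release tab angle: 0 at rest, 0.28 rad at its stop (plate about 23 mm lower); lets the jaw go beyond about 0.2 (17 mm down); 3 to 8 N at the plate; sprung. It bobs by about 0.1 while the jaw is walked. Press it with the trigger let go and keep it down until the jaw is back (about half a second)
- cartridge: white square filter cartridge, housing 90 x 46 x 46 mm with grey bands and a port on top, loose on the clamp's bed (z 30 mm) between low lips, between jaw and end stop. Origin: centre of its underside; x towards the end stop. It may slide a few mm to the end stop when pressed. (Another, sealed one lies at the side of the bench.)
- cap_body (a joint): how far the grey end cap (flange 10 x 42 x 42 mm, on the side of the jaw) stands out from its home position, in m: 0 fully home and flush, 0.006 to 0.012 at the start. When it stands out, its black plug shows in the gap. It moves stiffly (12 N) and stays where it is pushed
- cap_face (a point): centre of the cap's outer face, which the jaw pushes
- cup_2: specimen cup with a red lid, 62 mm wide, 70 mm high, loose bystander; origin centre of its underside
- timer: white bench timer 72 x 64 x 20 mm, loose bystander; origin centre of its underside

How it is judged:
By the outcome, as a careful person would: the job done as asked, in the order asked, and still so for the second after the job is handed in, with the robot touching nothing.
It also fails if it takes over 58 s, if anything falls off the work surface, if the arm or the gripper's body presses on something with over 40 N, if the wrist force passes 120 N, or if a joint passes its speed limit or range.

## Working session

There is one attempt and no reset: what is moved stays moved. The work goes in short steps, Python scripts to look and compute and a shell command to move; the robot and the scene stay as the last step left them, time stands still between calls to the robot, and variables do not carry over. Pictures are saved under pics/ and viewed, at most 10 in all, crops included, and the job is handed in when it is done.

```bash
ls; mkdir -p pics; cat > h.py <<'E'
import numpy as np, cv2
from rig import manip, optics, probe_bus, sign_off
def ray(im,u,v):
    K=im["camera_matrix"];k=im["k1"]
    d=np.array([(u-K[0,2])/K[0,0],(v-K[1,2])/K[1,1]]);s=d.copy()
    for _ in range(20): s=d/(1+k*(s@s))
    T=im["T"];r=T[:3,:3]@np.array([s[0],s[1],1.]);return T[:3,3],r
def onz(im,u,v,z):
    o,r=ray(im,u,v);return o+r*(z-o[2])/r[2]
def proj(im,p):
    T=im["T"];c=T[:3,:3].T@(np.asarray(p)-T[:3,3]);s=c[:2]/c[2];s=s*(1+im["k1"]*(s@s))
    K=im["camera_matrix"];return np.array([K[0,0]*s[0]+K[0,2],K[1,1]*s[1]+K[1,2]])
def save(im,n,crop=None,f=1):
    a=im["img"][:,:,::-1]
    if crop: x0,y0,x1,y1=crop;a=a[y0:y1,x0:x1]
    cv2.imwrite("pics/"+n,cv2.resize(a,None,fx=f,fy=f,interpolation=cv2.INTER_CUBIC))
E
python3 - <<'E'
from h import *
for n in("scene","top"):
    im=optics.get_image(n);save(im,n+"0.png",None,1.5);print(im["T"].round(3),im["camera_matrix"],im["k1"])
print(probe_bus.get_state())
E
```

```text
pics
rig.py
steer.py
[[-0.703 -0.534  0.471 -0.071]
 [-0.711  0.521 -0.471  0.542]
 [ 0.006 -0.666 -0.746  1.077]
 [ 0.     0.     0.     1.   ]] [[460.0206944    0.         257.04697608]
 [  0.         460.0206944  185.52388526]
 [  0.           0.           1.        ]] -0.04924756143134148
[[ 0.008 -0.992  0.129  0.43 ]
 [-1.    -0.008  0.003 -0.081]
 [-0.002 -0.129 -0.992  0.992]
 [ 0.     0.     0.     1.   ]] [[349.7622301    0.         259.49413327]
 [  0.         349.7622301  188.74851249]
 [  0.           0.           1.        ]] -0.08038755326179065
{'clock': 0.1, 'qpos': array([-1.23896733e+00,  2.76529336e-01,  1.50600600e+00,  3.12297627e-05,
        1.36067232e+00, -1.21007345e-01]), 'qd': array([ 0.0010725 , -0.00254185, -0.00381483,  0.00092059, -0.00152065,
        0.00113114]), 'effort': array([ 1.13052010e-03, -4.17701840e+01, -2.46403116e+01, -1.03098494e-04,
        5.79045096e-03,  6.87547725e-06]), 'position': array([ 0.25143452, -0.51664173,  0.25252776]), 'ee_rot': array([-8.04623004e-04,  9.74477140e-01,  2.24485305e-01, -6.97775005e-05]), 'contact_force': array([ 0.252573  , -0.44788311, -0.08521709]), 'moment': array([ 0.04713878, -0.011363  , -0.00321512]), 'gripper_force': 0.0, 'width': 0.08526797076176583}
```

View pics/scene0.png

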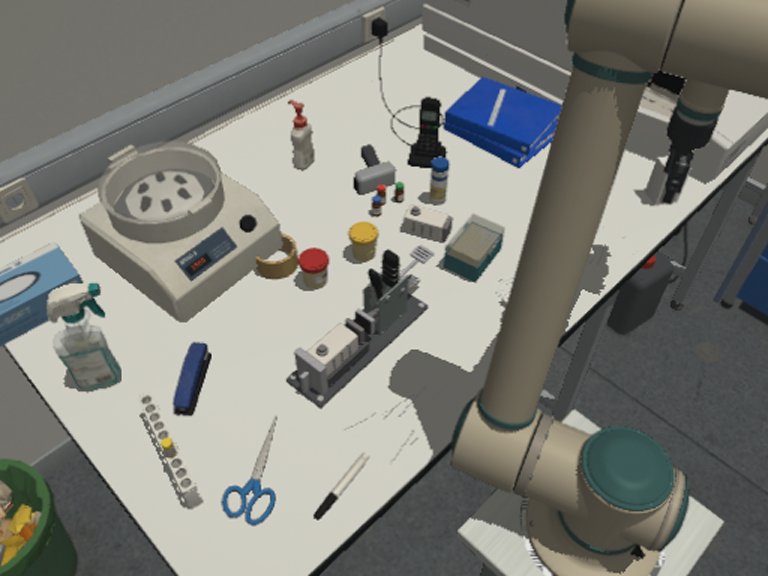

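View pics/top0.png

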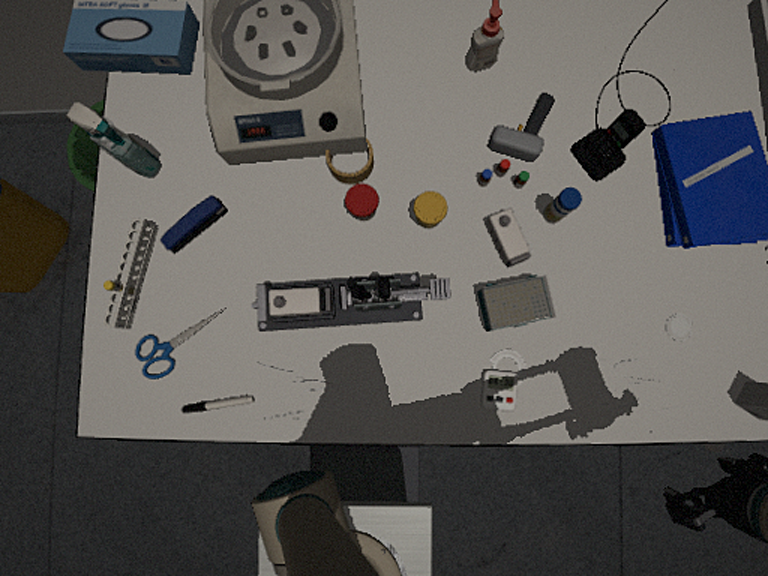

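The scene shows the clamp at about (360,320) in the 1.5x view, with the jaw pressing towards the lower left. In the top view the clamp lies at (340,300), pressing left (+y). I'll zoom in on it.

```bash
python3 - <<'E'
from h import *
t=optics.get_image("top");s=optics.get_image("scene")
save(t,"t1.png",(160,170,310,230),5.3)
save(s,"s1.png",(180,155,300,275),5)
E
```

```text
(no output)
```

View pics/t1.png

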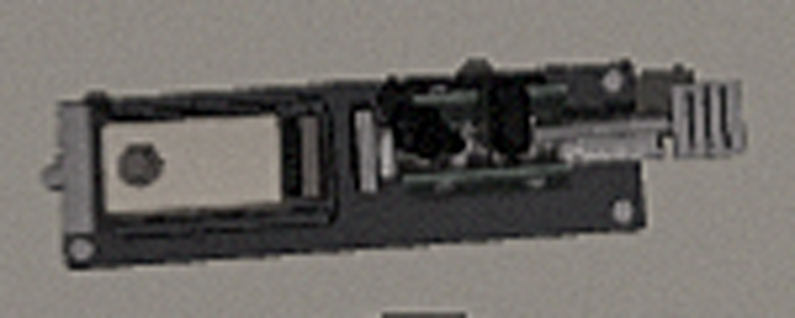

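View pics/s1.png

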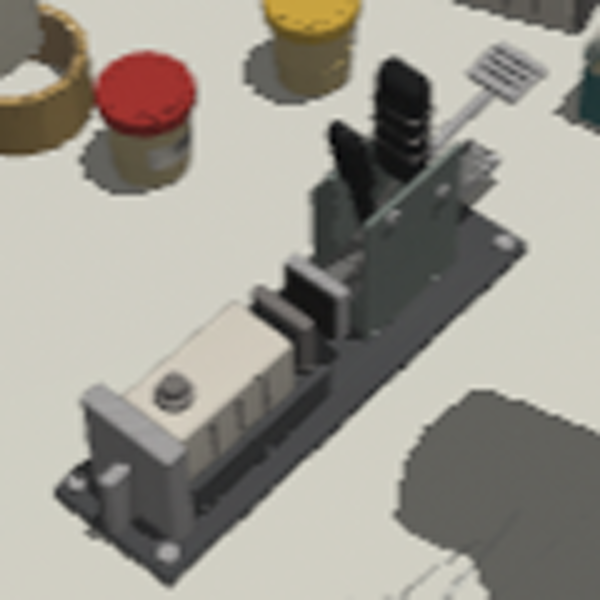

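Crops: in the top crop, tab plate centre is at (709,121), handle top at (505,118), trigger at (430,125), and the base's near edge runs (70,268)–(645,230). In the scene crop, the tab is at (507,72), the handle top at (403,75), and the cap's black plug gap shows beside the flange.

```bash
cat > m.py <<'E'
from h import *
t=optics.get_image("top");s=optics.get_image("scene")
T=lambda u,v:(160+u/5.3-.4,170+v/5.3-.4)
S=lambda u,v:(180+u/5-.4,155+v/5-.4)
a=onz(t,*T(70,268),.01);b=onz(t,*T(645,230),.01);print("base",a,b,np.linalg.norm(a-b))
c=onz(t,*T(60,100),.01)
d=a-b;yaw=np.arctan2(d[1],d[0]);print("yaw",yaw)
a=onz(s,*S(170,585),.01);b=onz(s,*S(525,248),.01);d=a-b;print("base scene",a,b,np.linalg.norm(d),np.arctan2(d[1],d[0]))
c2=onz(s,*S(57,490),.01);print("c far-left",c2,np.linalg.norm(c2-a))
def tri(p,q):
    o1,r1=ray(t,*p);o2,r2=ray(s,*q);A=np.c_[r1,-r2];k=np.linalg.lstsq(A,o2-o1,rcond=None)[0]
    x,y=o1+k[0]*r1,o2+k[1]*r2;return (x+y)/2,np.linalg.norm(x-y)
for n,p,q in (("tab",T(709,121),S(507,72)),("handletop",T(505,118),S(403,72))): print(n,tri(p,q))
print("tab@.109",onz(t,*T(709,121),.109),onz(s,*S(507,72),.109))
print("handle@.18",onz(t,*T(505,118),.18),onz(s,*S(403,72),.18))
# stop top z .086 corners
print("stop",onz(t,*T(60,103),.086),onz(t,*T(65,235),.086))
# plan handle
E
python3 m.py
```

```text
base [0.46660086 0.16547397 0.01      ] [ 0.48962599 -0.13957437  0.01      ] 0.30591607999430454
yaw 1.6461337547920325
base scene [0.46419899 0.1676512  0.01      ] [ 0.49088999 -0.1377697   0.01      ] 0.3065849633451189 1.6579657552630533
c far-left [0.55310528 0.17251742 0.01      ] 0.08903936233051118
tab (array([ 0.53636336, -0.16411928,  0.10935558]), np.float64(0.0006085313289820851))
handletop (array([ 0.52740273, -0.06779189,  0.18623981]), np.float64(0.0002688250500535828))
tab@.109 [ 0.53616723 -0.16434181  0.109     ] [ 0.53683081 -0.16419671  0.109     ]
handle@.18 [ 0.52826232 -0.06760741  0.18      ] [ 0.53148045 -0.07214133  0.18      ]
stop [0.54525407 0.15456286 0.086     ] [0.47993104 0.14948921 0.086     ]
```

Both views agree: clamp origin is about (0.529, -0.0695), pressing along (-0.081, 0.997). I'll turn the tool by +0.372, rise, and move over the handle.

The rows are not in the units I measure in: shifts go in units of 50 mm. I convert before sending: -0.01 m is -0.2.

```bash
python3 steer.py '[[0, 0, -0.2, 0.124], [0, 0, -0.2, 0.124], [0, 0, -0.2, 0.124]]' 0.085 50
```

```text
refused: ROWS must be rows with the three-number parts in brackets of their own. Nothing was moved.
```

The call was refused and nothing moved: it wants rows with the three-number parts in brackets of their own. Same move again in that form.

```bash
python3 steer.py '[[[0, 0, -0.2], 0.124], [[0, 0, -0.2], 0.124], [[0, 0, -0.2], 0.124]]' 0.085 50
python3 steer.py '[[[0.44, -0.62, 0], 0], [[0.44, -0.62, 0], 0], [[0.44, -0.62, 0], 0], [[0.44, -0.62, 0], 0], [[0.44, -0.62, 0], 0]]'
python3 steer.py '[[[0.44, -0.62, 0], 0], [[0.44, -0.62, 0], 0], [[0.44, -0.62, 0], 0], [[0.44, -0.62, 0], 0], [[0.44, -0.62, 0], 0]]'
python3 steer.py '[[[0.44, -0.62, 0], 0], [[0.44, -0.62, 0], 0], [[0.44, -0.62, 0], 0], [[0, 0, 0], 0], [[0, 0, 0], 0]]'
cat > w.py <<'E'
from h import *
from scipy.spatial.transform import Rotation as Ro
O=np.array([.529,-.0695]);e=np.array([-.081,.9967]);n=np.array([-e[1],e[0]])
def st():
    s=probe_bus.get_state();q=s["ee_rot"];R=Ro.from_quat([q[1],q[2],q[3],q[0]]).as_matrix();p=s["position"]
    return s,R,p
if __name__=="__main__":
    s,R,p=st();d=p[:2]-O
    print("clamp x %.4f y %.4f z %.4f"%(d@e,d@n,p[2]),"xaxis",R[:,0].round(3),"y",R[:,1].round(3),"z",R[:,2].round(3),"F",s["contact_force"].round(1),s["clock"],s["width"],"q",s["qpos"].round(2))
E
python3 w.py
```

```text
clock: 0.55
position: [0.2515, -0.5169, 0.2834]
ee_rot: [-0.0, 0.999, 0.037, -0.0]
contact_force: [0.7, 0.7, 1.2]
width: 0.0849
gripper_force: 0.0
clock: 0.97
position: [0.3491, -0.3522, 0.2834]
ee_rot: [0.0, 0.999, 0.04, 0.0]
contact_force: [0.5, -0.4, -0.0]
width: 0.0854
gripper_force: 0.0
clock: 1.38
position: [0.4464, -0.1886, 0.2835]
ee_rot: [0.0, 0.999, 0.04, 0.0]
contact_force: [0.6, -0.4, 0.2]
width: 0.0851
gripper_force: 0.0
clock: 1.8
position: [0.5047, -0.0906, 0.2831]
ee_rot: [0.0, 0.999, 0.042, -0.0]
contact_force: [-0.1, 0.1, 0.2]
width: 0.085
gripper_force: 0.0
clamp x -0.0191 y 0.0260 z 0.2831 xaxis [ 0.996  0.085 -0.   ] y [ 0.085 -0.996  0.   ] z [-0. -0. -1.] F [-0.1  0.1  0.2] 1.8 0.085040731830707 q [-0.31  0.17  1.58 -0.    1.4   1.17]
```

In the tool's units: 0.035 m is 0.7, -0.0195 m is -0.39.

```bash
python3 steer.py '[[[0.26, -0.39, 0], 0], [[0.26, -0.39, 0], 0], [[0, 0, 0.7], 0], [[0, 0, 0.7], 0], [[0, 0, 0], 0]]' >/dev/null; python3 w.py
python3 - <<'E'
from h import *
t=optics.get_image("top");s=optics.get_image("scene")
a=cv2.resize(s["img"][130:260,190:330,::-1],None,fx=4,fy=4);b=cv2.resize(t["img"][150:240,190:310,::-1],None,fx=2,fy=2)
c=np.zeros((520,800,3),np.uint8);c[:520,:560]=a;c[:180,560:800]=b;cv2.imwrite("pics/a.png",c)
E
```

```text
clamp x 0.0186 y 0.0056 z 0.2073 xaxis [ 0.997  0.08  -0.013] y [ 0.08  -0.997 -0.003] z [-0.013  0.002 -1.   ] F [-1.9  0.8 -0.6] 2.2167 0.085053457330094 q [-0.23  0.24  1.68 -0.    1.24  1.26]
```

View pics/a.png

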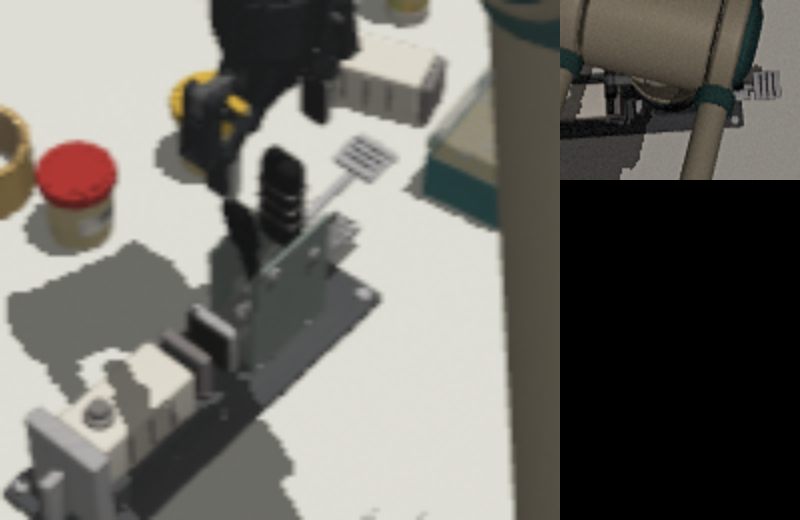

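The fingers straddle the handle (280,190) and trigger (240,230), with the arm still settling. I'll let it settle, then descend.

In the tool's units: 0.02 m is 0.4.

```bash
python3 steer.py '[[[0, 0, 0], 0], [[0, 0, 0], 0], [[0, 0, 0], 0]]' >/dev/null; python3 w.py; python3 steer.py '[[[0, 0, 0.4], 0], [[0, 0, 0.4], 0], [[0, 0, 0.4], 0], [[0, 0, 0], 0], [[0, 0, 0], 0]]' ; python3 w.py
```

```text
clamp x 0.0174 y -0.0004 z 0.2154 xaxis [0.997 0.08  0.004] y [ 0.08  -0.997  0.001] z [ 0.004 -0.001 -1.   ] F [0.8 0.2 0.2] 2.5667 0.08503067201125176 q [-0.23  0.23  1.66 -0.    1.24  1.26]
clock: 2.98
position: [0.5268, -0.0515, 0.1537]
ee_rot: [-0.0, 0.999, 0.04, -0.0]
contact_force: [0.5, -0.2, 0.6]
width: 0.0851
gripper_force: 0.0
clamp x 0.0182 y 0.0007 z 0.1537 xaxis [ 0.997  0.081 -0.   ] y [ 0.081 -0.997 -0.   ] z [-0. -0. -1.] F [ 0.5 -0.2  0.6] 2.9833 0.08510428971621595 q [-0.23  0.29  1.76 -0.    1.1   1.26]
```

In the tool's units: 0.006 m is 0.12.

```bash
python3 steer.py '[[[0, 0.12, 0], 0], [[0, 0, 0], 0], [[0, 0, 0], 0]]'; python3 steer.py '[[[0, 0, 0], 0], [[0, 0, 0], 0], [[0, 0, 0], 0], [[0, 0, 0], 0]]' 0.036 50;python3 steer.py '[[[0, 0, 0], 0], [[0, 0, 0], 0], [[0, 0, 0], 0], [[0, 0, 0], 0]]'; python3 w.py
```

```text
clock: 3.23
position: [0.5284, -0.058, 0.1548]
ee_rot: [0.001, 0.999, 0.04, 0.001]
contact_force: [0.5, 0.8, 0.0]
width: 0.085
gripper_force: 0.0
clock: 3.57
position: [0.5278, -0.0588, 0.1552]
ee_rot: [0.002, 0.999, 0.041, 0.001]
contact_force: [-0.6, -4.9, 9.5]
width: 0.0405
gripper_force: 54.0
clock: 3.9
position: [0.5279, -0.0588, 0.1552]
ee_rot: [0.001, 0.999, 0.04, 0.001]
contact_force: [-2.4, -6.8, 10.4]
width: 0.0412
gripper_force: 51.8
clamp x 0.0107 y 0.0003 z 0.1552 xaxis [0.997 0.08  0.002] y [ 0.08  -0.997  0.002] z [ 0.002 -0.002 -1.   ] F [-2.4 -6.8 10.4] 3.9 0.04116206133023819 q [-0.24  0.28  1.75 -0.    1.1   1.25]
```

```bash
cat > look.py <<'E'
import sys
from h import *
s=optics.get_image("scene");save(s,sys.argv[1],(200,195,275,265),8)
E
python3 steer.py '[[[0, 0, 0], 0], [[0, 0, 0], 0], [[0, 0, 0], 0], [[0, 0, 0], 0], [[0, 0, 0], 0]]' 0.085; python3 steer.py '[[[0, 0, 0], 0], [[0, 0, 0], 0], [[0, 0, 0], 0], [[0, 0, 0], 0], [[0, 0, 0], 0]]' 0.036; python3 steer.py '[[[0, 0, 0], 0], [[0, 0, 0], 0], [[0, 0, 0], 0], [[0, 0, 0], 0], [[0, 0, 0], 0]]' 0.085;python3 look.py b.png
```

```text
clock: 4.32
position: [0.5276, -0.0579, 0.1533]
ee_rot: [0.001, 0.999, 0.041, 0.0]
contact_force: [-0.4, -0.2, 0.5]
width: 0.0854
gripper_force: 0.0
clock: 4.73
position: [0.5279, -0.0588, 0.155]
ee_rot: [0.001, 0.999, 0.04, 0.001]
contact_force: [-2.3, -5.9, 9.4]
width: 0.0409
gripper_force: 52.6
clock: 5.15
position: [0.5277, -0.058, 0.1533]
ee_rot: [0.001, 0.999, 0.041, 0.0]
contact_force: [0.5, -0.3, 0.4]
width: 0.0852
gripper_force: 0.0
```

View pics/b.png

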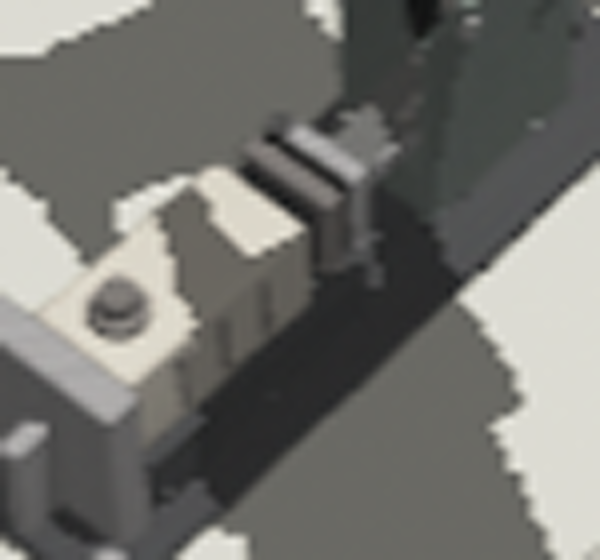

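After two strokes the jaw (330,160) has reached the grey flange (300,190), and a gap still shows before the housing (260,210). I'll keep stroking.

```bash
python3 steer.py '[[[0, 0, 0], 0], [[0, 0, 0], 0], [[0, 0, 0], 0], [[0, 0, 0], 0], [[0, 0, 0], 0]]' 0.036|tail -2; python3 steer.py '[[[0, 0, 0], 0], [[0, 0, 0], 0], [[0, 0, 0], 0], [[0, 0, 0], 0], [[0, 0, 0], 0]]' 0.085|tail -2;python3 steer.py '[[[0, 0, 0], 0], [[0, 0, 0], 0], [[0, 0, 0], 0], [[0, 0, 0], 0], [[0, 0, 0], 0]]' 0.036|tail -3;python3 steer.py '[[[0, 0, 0], 0], [[0, 0, 0], 0], [[0, 0, 0], 0]]' |tail -3; python3 steer.py '[[[0, 0, 0], 0], [[0, 0, 0], 0], [[0, 0, 0], 0], [[0, 0, 0], 0], [[0, 0, 0], 0]]' 0.085;python3 look.py c.png
```

```text
width: 0.0411
gripper_force: 54.3
width: 0.0853
gripper_force: 0.0
contact_force: [-1.8, -5.6, 9.3]
width: 0.0411
gripper_force: 52.9
contact_force: [-2.2, -5.1, 9.3]
width: 0.0411
gripper_force: 52.2
clock: 7.12
position: [0.5277, -0.0581, 0.1534]
ee_rot: [0.001, 0.999, 0.041, 0.0]
contact_force: [-0.4, 0.2, 0.7]
width: 0.0848
gripper_force: 0.0
```

View pics/c.png

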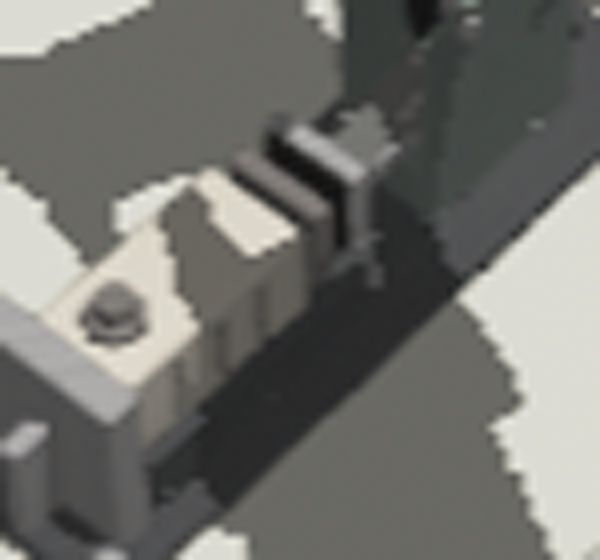

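The jaw (325,150) hasn't moved since the last view, so strokes 3 and 4 fell back to the same tooth, though the flange moved about 4 mm. Those strokes probably stopped just short, so I'll squeeze harder.

```bash
python3 steer.py '[[[0, 0, 0], 0], [[0, 0, 0], 0], [[0, 0, 0], 0]]' 0.085; python3 steer.py '[[[0, 0, 0], 0], [[0, 0, 0], 0], [[0, 0, 0], 0], [[0, 0, 0], 0], [[0, 0, 0], 0]]' 0.03 90|tail -3; python3 steer.py '[[[0, 0, 0], 0], [[0, 0, 0], 0], [[0, 0, 0], 0], [[0, 0, 0], 0]]' |tail -3; python3 look.py d1.png; python3 steer.py '[[[0, 0, 0], 0], [[0, 0, 0], 0], [[0, 0, 0], 0], [[0, 0, 0], 0], [[0, 0, 0], 0]]' 0.085|tail -2;python3 look.py d.png; python3 w.py; python3 - <<'E'
import cv2,numpy as np
a=[cv2.resize(cv2.imread("pics/"+n)[80:350,150:450],(400,360)) for n in("d1.png","d.png")]
cv2.imwrite("pics/dd.png",np.hstack(a))
E
```

```text
clock: 7.42
position: [0.5275, -0.0576, 0.1534]
ee_rot: [0.0, 0.999, 0.04, 0.0]
contact_force: [-0.7, -0.7, 0.0]
width: 0.0852
gripper_force: 0.0
contact_force: [-2.6, -10.3, 11.0]
width: 0.04
gripper_force: 91.3
contact_force: [-2.0, -9.4, 11.4]
width: 0.0397
gripper_force: 91.1
width: 0.0852
gripper_force: 0.0
clamp x 0.0116 y 0.0003 z 0.1535 xaxis [0.997 0.081 0.001] y [ 0.081 -0.997  0.002] z [ 0.001 -0.002 -1.   ] F [ 0.3 -0.1 -0.5] 8.6833 0.0845418442191379 q [-0.24  0.29  1.75 -0.    1.1   1.25]
```

View pics/dd.png

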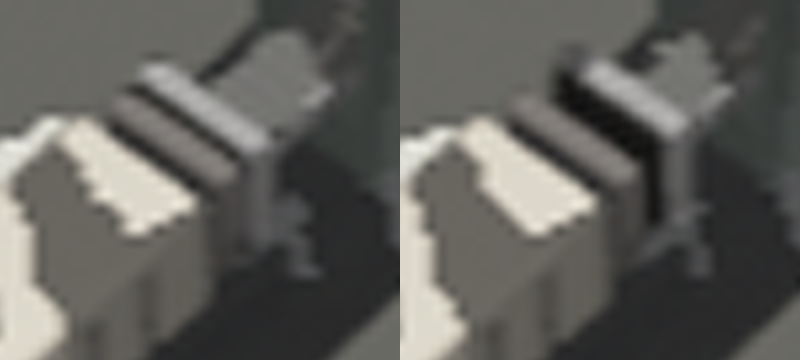

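Left (squeezed): jaw against the flange. Right (let go): the jaw has fallen back to the old tooth. The pad at x≈54 mm probably stops the trigger returning fully. I'll release with a shift forward, and measure the jaw from an intensity profile along the clamp axis.

```bash
cat > prof.py <<'E'
from h import *
from w import O,e,n
def prof(tag):
    s=optics.get_image("scene");g=s["img"].astype(np.float32).mean(2)
    xs=np.arange(60,136,2);v=[]
    for x in xs:
        P=[proj(s,np.r_[O+e*x/1000+n*y,.0755]) for y in(-.012,-.008,-.004,0,.004,.008,.012)]
        P=np.array(P,np.float32);v.append(cv2.remap(g,P[:,:1].copy(),P[:,1:].copy(),1).mean())
    print(tag," ".join("%d:%d"%(a,b) for a,b in zip(xs,v)))
if __name__=="__main__":
    import sys;prof(sys.argv[1])
E
python3 prof.py before
python3 steer.py '[[[0, -0.16, 0], 0], [[0, 0, 0], 0], [[0, 0, 0], 0], [[0, 0, 0], 0]]' 0.085 60|tail -3; python3 steer.py '[[[0, 0.16, 0], 0], [[0, 0, 0], 0], [[0, 0, 0], 0]]' |tail -3
python3 steer.py '[[[0, 0, 0], 0], [[0, 0, 0], 0], [[0, 0, 0], 0], [[0, 0, 0], 0], [[0, 0, 0], 0]]' 0.03 60|tail -3; python3 prof.py squeezed
python3 steer.py '[[[0, -0.16, 0], 0], [[0, 0, 0], 0], [[0, 0, 0], 0], [[0, 0, 0], 0], [[0, 0, 0], 0]]' 0.085 |tail -3; python3 prof.py after
```

```text
before 60:67 62:76 64:85 66:92 68:99 70:100 72:95 74:91 76:91 78:93 80:102 82:130 84:157 86:164 88:155 90:120 92:71 94:36 96:25 98:26 100:37 102:74 104:109 106:122 108:119 110:101 112:73 114:61 116:95 118:165 120:205 122:211 124:211 126:210 128:206 130:198 132:187 134:168
contact_force: [0.3, 0.2, 0.2]
width: 0.0849
gripper_force: 0.0
contact_force: [0.2, 0.9, -0.1]
width: 0.0847
gripper_force: 0.0
contact_force: [-3.1, -7.1, 9.6]
width: 0.0409
gripper_force: 62.4
squeezed 60:71 62:82 64:92 66:98 68:102 70:102 72:101 74:99 76:99 78:100 80:100 82:100 84:101 86:104 88:109 90:135 92:161 94:168 96:158 98:121 100:77 102:77 104:106 106:121 108:119 110:101 112:74 114:61 116:95 118:165 120:204 122:211 124:211 126:210 128:206 130:197 132:185 134:159
contact_force: [-0.4, -0.1, 0.7]
width: 0.0852
gripper_force: 0.0
after 60:61 62:63 64:64 66:67 68:73 70:80 72:91 74:96 76:99 78:102 80:105 82:124 84:154 86:165 88:159 90:123 92:72 94:37 96:25 98:25 100:35 102:67 104:105 106:121 108:119 110:102 112:74 114:61 116:95 118:166 120:205 122:212 124:212 126:212 128:212 130:212 132:212 134:209
```

The stroke under load moves the jaw only about 8 mm instead of 10, and the flange (face ~102 mm) doesn't move, so the trigger stops just short of full. I'll grip a little higher for better leverage, and harder.

In the tool's units: -0.008 m is -0.16, 0.008 m is 0.16.

```bash
python3 steer.py '[[[0, 0.16, -0.16], 0], [[0, 0, 0], 0], [[0, 0, 0], 0]]' |tail -3
python3 steer.py '[[[0, 0, 0], 0], [[0, 0, 0], 0], [[0, 0, 0], 0], [[0, 0, 0], 0], [[0, 0, 0], 0]]' 0.02 115|tail -3; python3 steer.py '[[[0, 0, 0], 0], [[0, 0, 0], 0], [[0, 0, 0], 0]]'|tail -3;  python3 prof.py squeezed; python3 w.py
python3 steer.py '[[[0, -0.16, 0], 0], [[0, 0, 0], 0], [[0, 0, 0], 0], [[0, 0, 0], 0], [[0, 0, 0], 0]]' 0.085 |tail -3; python3 prof.py after
```

```text
contact_force: [-0.0, 0.2, 0.9]
width: 0.085
gripper_force: 0.0
contact_force: [-2.9, -14.9, 12.0]
width: 0.0371
gripper_force: 115.6
contact_force: [-3.3, -14.1, 12.6]
width: 0.0371
gripper_force: 115.2
squeezed 60:74 62:86 64:93 66:98 68:102 70:103 72:101 74:99 76:100 78:101 80:101 82:101 84:102 86:104 88:109 90:135 92:161 94:168 96:158 98:121 100:77 102:77 104:107 106:121 108:119 110:102 112:74 114:61 116:95 118:165 120:205 122:212 124:211 126:210 128:206 130:198 132:188 134:168
clamp x 0.0091 y 0.0006 z 0.1634 xaxis [0.997 0.08  0.001] y [ 0.08  -0.997  0.005] z [ 0.001 -0.004 -1.   ] F [ -3.2 -13.7  11.6] 11.2167 0.03741169756837862 q [-0.24  0.28  1.74 -0.    1.12  1.25]
contact_force: [0.2, -0.3, -0.3]
width: 0.0849
gripper_force: 0.0
after 60:62 62:63 64:65 66:66 68:71 70:83 72:94 74:97 76:100 78:101 80:100 82:94 84:93 86:100 88:108 90:135 92:161 94:168 96:158 98:121 100:76 102:74 104:105 106:122 108:120 110:103 112:75 114:61 116:95 118:166 120:205 122:212 124:212 126:212 128:212 130:212 132:212 134:212
```

That stroke caught: the jaw now holds at the next tooth. The next one should press the cap home.

```bash
python3 steer.py '[[[0, 0.16, 0], 0], [[0, 0, 0], 0], [[0, 0, 0], 0]]' |tail -3
python3 steer.py '[[[0, 0, 0], 0], [[0, 0, 0], 0], [[0, 0, 0], 0], [[0, 0, 0], 0], [[0, 0, 0], 0]]' 0.02 115|tail -3; python3 steer.py '[[[0, 0, 0], 0], [[0, 0, 0], 0], [[0, 0, 0], 0]]'|tail -3;  python3 prof.py squeezed; python3 w.py
python3 steer.py '[[[0, -0.16, 0], 0], [[0, 0, 0], 0], [[0, 0, 0], 0], [[0, 0, 0], 0], [[0, 0, 0], 0]]' 0.085 |tail -3; python3 prof.py after
```

```text
contact_force: [-0.3, -0.2, 0.4]
width: 0.0852
gripper_force: 0.0
contact_force: [-4.3, -15.1, 15.1]
width: 0.0372
gripper_force: 114.5
contact_force: [-3.6, -13.3, 15.3]
width: 0.0371
gripper_force: 114.2
squeezed 60:69 62:79 64:89 66:98 68:101 70:100 72:99 74:99 76:101 78:101 80:102 82:102 84:101 86:101 88:100 90:100 92:100 94:113 96:144 98:165 100:167 102:148 104:104 106:71 108:89 110:115 112:123 114:120 116:132 118:175 120:206 122:211 124:211 126:210 128:206 130:198 132:188 134:168
clamp x 0.0091 y 0.0005 z 0.1641 xaxis [0.997 0.08  0.002] y [ 0.08  -0.997  0.005] z [ 0.002 -0.005 -1.   ] F [ -4.  -13.9  15.4] 12.65 0.03694983889466507 q [-0.24  0.28  1.74 -0.    1.12  1.25]
contact_force: [1.3, 0.1, -0.3]
width: 0.0852
gripper_force: 0.0
after 60:62 62:63 64:65 66:66 68:71 70:83 72:94 74:97 76:100 78:101 80:99 82:93 84:92 86:100 88:107 90:134 92:161 94:168 96:159 98:122 100:70 102:36 104:26 106:44 108:87 110:116 112:123 114:120 116:132 118:176 120:206 122:212 124:212 126:212 128:212 130:212 132:212 134:212
```

The dark gap is gone: flange sits at 108–117 mm against the housing. One more stroke to confirm it no longer moves, then a look.

```bash
python3 steer.py '[[[0, 0.16, 0], 0], [[0, 0, 0], 0], [[0, 0, 0], 0]]' |tail -3
python3 steer.py '[[[0, 0, 0], 0], [[0, 0, 0], 0], [[0, 0, 0], 0], [[0, 0, 0], 0], [[0, 0, 0], 0]]' 0.02 118|tail -3; python3 steer.py '[[[0, 0, 0], 0], [[0, 0, 0], 0], [[0, 0, 0], 0], [[0, 0, 0], 0]]'|tail -3;  python3 prof.py squeezed
python3 steer.py '[[[0, -0.16, 0], 0], [[0, 0, 0], 0], [[0, 0, 0], 0], [[0, 0, 0], 0], [[0, 0, 0], 0]]' 0.085 |tail -3; python3 prof.py after; python3 look.py e.png
```

```text
contact_force: [-0.1, -0.2, -0.2]
width: 0.0849
gripper_force: 0.0
contact_force: [-3.2, -15.3, 12.2]
width: 0.0375
gripper_force: 118.5
contact_force: [-3.6, -14.8, 12.3]
width: 0.0372
gripper_force: 118.1
squeezed 60:69 62:80 64:90 66:98 68:101 70:100 72:99 74:99 76:101 78:101 80:102 82:102 84:101 86:101 88:100 90:100 92:99 94:113 96:144 98:165 100:167 102:148 104:104 106:71 108:89 110:115 112:122 114:120 116:132 118:175 120:206 122:211 124:211 126:210 128:206 130:198 132:188 134:168
contact_force: [0.1, 0.7, 0.4]
width: 0.0852
gripper_force: 0.0
after 60:61 62:63 64:65 66:66 68:71 70:83 72:94 74:97 76:100 78:102 80:99 82:93 84:92 86:100 88:107 90:134 92:161 94:168 96:159 98:121 100:70 102:36 104:26 106:44 108:87 110:116 112:123 114:120 116:132 118:175 120:206 122:212 124:212 126:212 128:212 130:212 132:212 134:212
```

View pics/e.png

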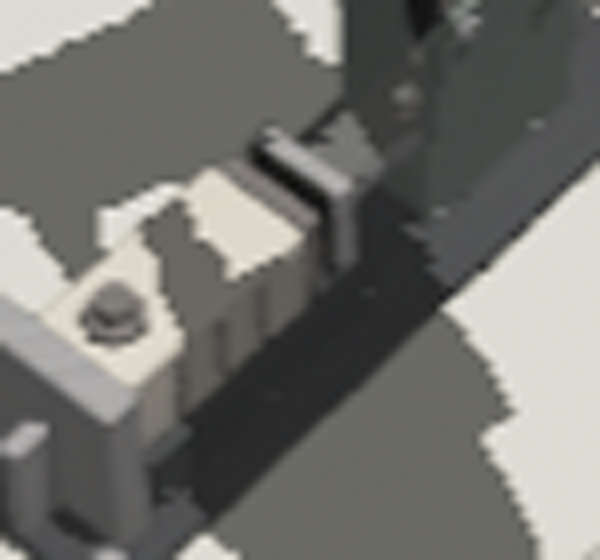

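The cap sits flush on the housing at (265,190) and did not move on the last stroke. Next: rise, close the fingers, go over the tab.

In the tool's units: -0.03 m is -0.6.

```bash
python3 steer.py '[[[0, 0, -0.6], 0], [[0, 0, -0.6], 0], [[0, 0, -0.6], 0], [[0, 0, 0], 0]]' 0.085|tail -3; python3 steer.py '[[[0, 0.76, 0], 0], [[0, 0.76, 0], 0], [[0, 0.78, 0], 0], [[0, 0, 0], 0], [[0, 0, 0], 0]]' 0 40|tail -3; python3 steer.py '[[[0, 0, 0], 0], [[0, 0, 0], 0], [[0, 0, 0], 0]]'; python3 w.py
```

```text
contact_force: [1.2, 0.0, -0.2]
width: 0.085
gripper_force: 0.0
contact_force: [-0.2, 0.8, -0.2]
width: 0.0257
gripper_force: 0.0
clock: 15.68
position: [0.5358, -0.1627, 0.2513]
ee_rot: [-0.0, 0.999, 0.041, -0.0]
contact_force: [-0.0, 0.8, -0.9]
width: -0.0003
gripper_force: 0.0
clamp x -0.0935 y 0.0007 z 0.2513 xaxis [ 0.997  0.082 -0.   ] y [ 0.082 -0.997 -0.   ] z [-0.  0. -1.] F [-0.   0.8 -0.9] 15.6833 -0.0002901615841507802 q [-0.42  0.25  1.54  0.    1.35  1.07]
```

In the tool's units: 0.003 m is 0.06, 0.03 m is 0.6.

```bash
python3 steer.py '[[[0, 0.06, 0.6], 0], [[0, 0, 0.6], 0], [[0, 0, 0.6], 0], [[0, 0, 0.44], 0], [[0, 0, 0], 0]]'|sed -n '2p;4p'; python3 steer.py '[[[0, 0, 0.12], 0], [[0, 0, 0.12], 0], [[0, 0, 0.12], 0], [[0, 0, 0], 0], [[0, 0, 0], 0]]'|sed -n '2p;4p'; python3 steer.py '[[[0, 0, 0.08], 0], [[0, 0, 0.06], 0], [[0, 0, 0], 0], [[0, 0, 0], 0], [[0, 0, 0], 0]]'|sed -n '2p;4p';  python3 steer.py '[[[0, 0, 0], 0], [[0, 0, 0], 0], [[0, 0, 0], 0], [[0, 0, 0], 0], [[0, 0, 0], 0]]'|sed -n '2p;4p'; python3 w.py; python3 prof.py p
```

```text
position: [0.533, -0.1644, 0.1349]
contact_force: [-0.7, 0.7, -0.3]
position: [0.5375, -0.168, 0.1229]
contact_force: [-1.2, -2.1, 3.8]
position: [0.5375, -0.1685, 0.1157]
contact_force: [-0.5, -5.1, 5.1]
position: [0.5375, -0.1684, 0.1157]
contact_force: [0.3, -4.9, 5.6]
clamp x -0.0993 y -0.0005 z 0.1157 xaxis [0.997 0.081 0.003] y [ 0.081 -0.997  0.003] z [ 0.003 -0.003 -1.   ] F [ 0.3 -4.9  5.6] 17.35 -0.00021027534093997016 q [-0.43  0.37  1.74 -0.    1.03  1.06]
p 60:62 62:63 64:64 66:68 68:75 70:83 72:88 74:85 76:66 78:40 80:25 82:23 84:24 86:28 88:32 90:38 92:46 94:53 96:56 98:57 100:64 102:69 104:76 106:85 108:104 110:116 112:118 114:115 116:126 118:168 120:198 122:204 124:204 126:204 128:204 130:204 132:204 134:204
```

The jaw has sprung back: the plate peak is at 71, so the face is at about 80 mm. I'll hold briefly, then retreat and check.

In the tool's units: 0.002 m is 0.04.

```bash
python3 steer.py '[[[0, 0, 0.04], 0], [[0, 0, 0], 0], [[0, 0, 0], 0], [[0, 0, 0], 0], [[0, 0, 0], 0]]'|sed -n '2p;4p'; python3 prof.py held; python3 steer.py '[[[0, 0, -0.4], 0], [[0, 0, -0.6], 0], [[0, 0, -0.6], 0], [[0, 0, -0.6], 0], [[0, 0, -0.6], 0]]'|sed -n '2p;4p'; python3 steer.py '[[[0, 0, 0], 0], [[0, 0, 0], 0], [[0, 0, 0], 0], [[0, 0, 0], 0]]'; python3 prof.py end; python3 - <<'E'
from h import *
s=optics.get_image("scene");save(s,"f.png",(150,110,310,270),3.7)
E
```

```text
position: [0.5375, -0.1685, 0.1137]
contact_force: [-0.5, -4.3, 5.2]
held 60:62 62:63 64:64 66:68 68:75 70:83 72:88 74:84 76:66 78:40 80:25 82:23 84:24 86:28 88:32 90:38 92:46 94:53 96:57 98:57 100:64 102:69 104:76 106:85 108:104 110:116 112:117 114:115 116:126 118:168 120:198 122:204 124:204 126:204 128:204 130:204 132:204 134:204
position: [0.5357, -0.1657, 0.2534]
contact_force: [0.1, -0.5, -1.5]
clock: 18.62
position: [0.5353, -0.1662, 0.2507]
ee_rot: [-0.001, 0.999, 0.04, -0.001]
contact_force: [-0.3, 0.3, -0.4]
width: -0.0002
gripper_force: 0.0
end 60:84 62:88 64:90 66:93 68:88 70:82 72:81 74:75 76:58 78:36 80:25 82:25 84:29 86:39 88:45 90:51 92:52 94:51 96:49 98:44 100:46 102:49 104:51 106:63 108:93 110:115 112:120 114:117 116:128 118:171 120:201 122:207 124:207 126:207 128:207 130:207 132:207 134:207
```

View pics/f.png

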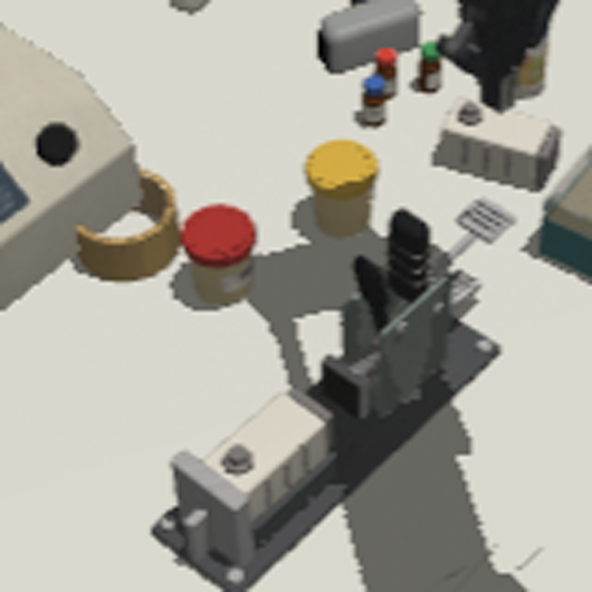

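The jaw (345,380) is fully back, the cap is flush at (310,405), the tab is up, the bystanders are undisturbed, and the gripper is clear.

```bash
python3 -c "
from rig import manip, optics, probe_bus, sign_off
print(sign_off())"
```

```text
the job is handed in; nothing more can be done
None
```

The cap is pressed flush against the housing, the jaw is released and fully back with the cartridge lying free, and the job was handed in at about 19 s of the 58 s allowed.

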